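# Tip the hat stamp out of its tube

## Robot

A 6-joint arm with a two-finger parallel gripper is mounted at the origin on the work surface. World frame = base frame: x ahead of the robot, y to its left, z up, the work surface at z = 0. Lengths are in m, angles in rad, forces in N, time in s.
With the tool pointing down it reaches from about 0.275 to 0.725 m from the base axis. Payload 5.6 kg.
Tool frame: the origin (TCP) lies midway between the tips of the shut fingers; the grasp point (between the pads) lies 19 mm behind it; z points along the fingers, y is the line along which they close (so a half turn about z gives the same grasp; the last joint's range is limited). The gripper opens to 85 mm and grips with 20 to 120 N. Pads are 22 mm wide; open, the fingers measure 114 mm over their backs; the gripper's body (76 mm by 85 mm) begins 54 mm behind the grasp point. The pads swing forward as they close: fully open they stand 13 mm farther back than shut.
Start: joints at [-0.973, 0.255, 0.108, 0, -1.424, -0.285], TCP at [0.169, -0.523, 0.231] pointing down, gripper open.
Joint ranges: [-2.95, 2.95], [-1.21, 1.97], [-1.09, 1.5], [-2.87, 1.71], [-2.94, -0.07], [-3.05, 3.05]. Speed limits (rad/s): [2.57, 2.57, 3.14, 3.14, 3.14, 3.14].

## Interface

Orientations are given as a unit quaternion [x, y, z, w].
In Python, from rig import ctrl gives the robot as it stands. Calls block until the motion is done:
- ctrl.movep(position, orientation): joint-space move of the TCP to a pose.
- ctrl.line_to(position, orientation=None, vel=0.15, until_force=None): straight line of the TCP; orientation=None keeps the orientation; vel is the mean speed in m/s. With until_force (N) it stops when the force on the tool has changed by that much, and returns True; else False.
- ctrl.movej(angles): joint-space move.
- ctrl.command_gripper(opening, f_grip=None): finger opening in m; f_grip is the grip in N (None keeps the last); returns when the fingers have stopped.
- ctrl.dwell(seconds).
- ctrl.solve_ik(position, orientation): joint angles nearest the present ones, or None.
- ctrl.camera(name): name is "side" or "top"; returns (picture, depth): 400x640x3 uint8, red, green, blue; 400x640 float32, m along the optical axis (not along the pixel's ray), 0 where there is no reading.
- ctrl.calibration(name): a dict with "fx", "fy", "cx", "cy" (pixels), "origin" and "orientation" of the camera in the world. Camera axes: x right, y up, looking along -z (the intrinsics and any distortion apply to the point x, -y, -z); pixel columns grow to the right and rows downward; lengths in m; the calibration is good to about 2 mm. A picture is of the moment at which its call begins. calibration takes no time and is no camera call.
A pose or a line that the arm cannot do raises ctrl.Unreachable and nothing moves.
- ctrl.close_job(): hands the job in, once; it reports no verdict.
Readings, each from a call of its own:
- ctrl.read_time_s(): time.
- ctrl.read_q(): joint angles.
- ctrl.read_joint_velocities(): joint speeds.
- ctrl.read_joint_efforts(): joint torques, N m.
- ctrl.read_tool_pos(): TCP position.
- ctrl.read_ee_rot(): TCP orientation.
- ctrl.read_force(): force on the tool from outside, world axes, zero at the start.
- ctrl.read_wrist_torque(): the same for the moment, N m.
- ctrl.read_width(): finger opening in m.
Only numpy, scipy, OpenCV 4.12 (cv2) and the standard library are available. Lean on these libraries where they do the work, as an engineer would, in place of code of your own. Each camera call takes 0.05 s, during which the arm holds its last target. There are 200 camera calls.

## Task

The yellow hat stamp stands at the bottom of the tall blue tube, too deep to grip. Push the blue tube over on its pins until the stamp slides out of its mouth into the wooden tray of the same stand, then let the tube swing back upright, empty. Leave the white tube next to it standing.

Things in the scene. Friction and masses are not known exactly. Their poses are not given: they have to be found in the camera images.
- stand_blue: Fixed wooden stand of the blue tube. Origin on the table under the tube's pins; x towards its tray (the way the tube tips, roughly away from the robot), y along the pins, z up. Pins 140 mm up, between cheeks at y = +-37 mm (x +-25, 157 high). Open tray at x 30 to 185, y +-65 mm, walls 5 thick, tops at z 52, cork floor at z 20 mm. 50 mm free on the tube's robot side.
- tube_blue (a joint): Tilt (rad) of the blue square tube: 0 upright on its stop, 1.57 level, 2.4 far stop, mouth steeply down over the tray. 56 x 56 mm outside, bore 46, 170 long, flat sides, pins across its middle, upright rim 225 mm above table. Steel foot 20 mm thick: it swings upright by itself when let go; holding it over takes 3 to 6 N near the rim. The stamp slides out in about a second held at 2.25 to 2.4.
- stamp_center (a point): Yellow hat stamp with a brass band, 60 mm tall, 34 mm across its round foot, 26 mm across its knob, 50 g, loose. This point is at its centre, half-way up, z along it. It starts standing on the floor of the blue tube, its top 90 mm below the rim.
- tube_white (a joint): Tilt (rad, 0 = upright) of the white tube, same make and size on a like stand, fixed left or right of the blue one (by chance), pins at least 0.28 m away in the robot's y. It holds a dark wooden stamp; to be left upright.

How it is judged:
By the outcome, as a careful person would: the job done as asked, in the order asked, and still so for the second after the job is handed in, with the robot touching nothing.
It also fails if it takes over 48 s, if anything falls off the work surface, if the arm or the gripper's body presses on something with over 40 N, if the wrist force passes 120 N, or if a joint passes its speed limit or range.

## Working session

There is one attempt and no reset: what is moved stays moved. The work goes in short steps, each a Python script; the robot and the scene stay as the last script left them, time stands still between calls to the robot, and variables do not carry over. Pictures are saved under pics/ and viewed, on a budget of 10 in all, crops included, one or two more only if the job needs it, and the job is handed in when it is done.

```bash
ls; mkdir -p pics
python3 - <<'E'
from rig import ctrl
import cv2,numpy as np
ims=[]
for n in("top","side"):
    p,d=ctrl.camera(n); np.savez(f'pics/{n}0.npz',p=p,d=d); cv2.imwrite(f'pics/{n}0.png',p[:,:,::-1]); print(n,ctrl.calibration(n),(d>0).mean())
print(ctrl.read_time_s(),ctrl.read_ee_rot())
E
```

```text
pics
top {'fx': 502.939912646264, 'fy': 502.939912646264, 'cx': 324.3369196358197, 'cy': 198.849179627128, 'origin': array([0.39666498, 0.01613946, 0.86282672]), 'orientation': array([ 0.04391828, -0.07786472, -0.69918318,  0.70933148])} 0.99591015625
side {'fx': 379.89586651811044, 'fy': 379.89586651811044, 'cx': 319.84447391710864, 'cy': 200.00564203384894, 'origin': array([0.21033031, 0.55059621, 0.51719623]), 'orientation': array([-0.12473771,  0.46787831,  0.84925064, -0.21048454])} 0.99597265625
0.1 [-1.55719430e-01  9.87800965e-01  8.26963499e-04 -1.71547326e-04]
```

View pics/top0.png

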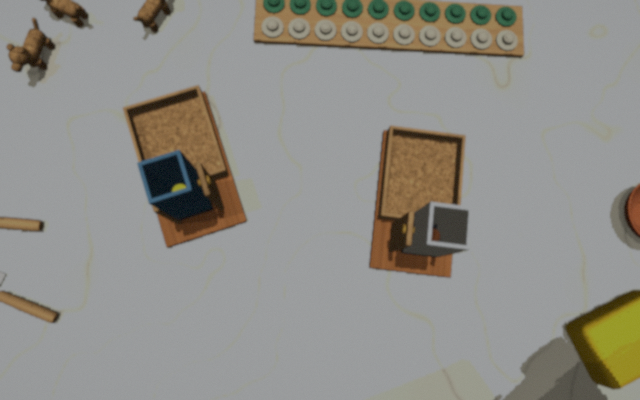

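View pics/side0.png

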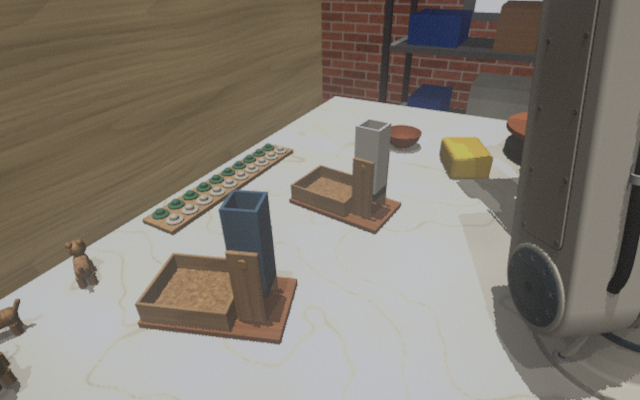

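The top view shows the blue tube's mouth around (168,177) and its tray up-left at (180,135). The white tube is at (448,225), on the robot's right. Next I'll measure the rim and the tray.

```bash
cat > h.py <<'E'
from rig import ctrl
import cv2,numpy as np
from scipy.spatial.transform import Rotation as R
def cloud(n,d):
    c=ctrl.calibration(n); v,u=np.mgrid[:400,:640]
    P=np.stack([(u-c['cx'])/c['fx']*d,-(v-c['cy'])/c['fy']*d,-d],-1)
    return R.from_quat(c['orientation']).apply(P.reshape(-1,3)).reshape(400,640,3)+c['origin']
def rays(n,uv,z):
    c=ctrl.calibration(n); uv=np.atleast_2d(uv)
    D=R.from_quat(c['orientation']).apply(np.c_[(uv[:,0]-c['cx'])/c['fx'],-(uv[:,1]-c['cy'])/c['fy'],-np.ones(len(uv))])
    return c['origin']+D*((z-c['origin'][2])/D[:,2])[:,None]
E
python3 - <<'E'
from h import *
f=np.load('pics/top0.npz');p,d=f['p'],f['d'];X=cloud('top',d)
hsv=cv2.cvtColor(p,cv2.COLOR_RGB2HSV)
reg=np.zeros((400,640),bool);reg[80:250,110:260]=1
blue=reg&(hsv[...,0]>95)&(hsv[...,0]<118)&(hsv[...,1]>110)
print('blue',blue.sum(),np.percentile(X[blue][:,2],[5,50,90,99]))
def rect(m):
    r=cv2.minAreaRect(X[m][:,:2].astype(np.float32)*1000);print(m.sum(),r,cv2.boxPoints(r).round(1).tolist())
rect(blue&(X[...,2]>.213)&(X[...,2]<.235))
tray=reg&(X[...,2]>.043)&(X[...,2]<.058)&~blue
rect(tray)
base=reg&(X[...,2]>.004)&(X[...,2]<.058); rect(base)
# ray check: rim corners from picture
print(rays('top',[[140,161],[184,151]],.225).round(3).tolist())
print('table z',np.median(X[300:330,200:300,2]))
w=np.zeros_like(reg);w[190:270,400:480]=1
rect(w&(X[...,2]>.213)&(X[...,2]<.235))
E
```

```text
blue 2254 [0.0996565  0.18887062 0.22538966 0.22749632]
670 ((533.5623168945312, 189.8737030029297), (54.37605285644531, 54.519676208496094), 19.119821548461914) [[498.8999938964844, 206.6999969482422], [516.7999877929688, 155.1999969482422], [568.2000122070312, 173.0], [550.2999877929688, 224.5]]
1067 ((609.1332397460938, 218.16409301757812), (214.3914337158203, 130.63597106933594), 19.696664810180664) [[486.20001220703125, 243.5], [530.2000122070312, 120.5], [732.0999755859375, 192.8000030517578], [688.0, 315.79998779296875]]
8660 ((605.80322265625, 221.3521728515625), (299.3315734863281, 258.5267028808594), 0.9391078948974609) [[454.0, 348.1000061035156], [458.29998779296875, 89.69999694824219], [757.5999755859375, 94.5999984741211], [753.2999877929688, 353.1000061035156]]
[[0.553, 0.223, 0.225], [0.567, 0.168, 0.225]]
table z 0.0004848675941818148
904 ((477.0706787109375, -176.78514099121094), (57.41625213623047, 56.437339782714844), 83.86612701416016) [[445.8999938964844, -202.3000030517578], [502.1000061035156, -208.3000030517578], [508.20001220703125, -151.3000030517578], [452.1000061035156, -145.1999969482422]]
```

```bash
cat >> h.py <<'E'
pin=np.array([.5335,.190,.140]); yaw=np.radians(19.3)
e=np.array([np.cos(yaw),np.sin(yaw),0]); Z=np.array([0,0,1.])
Q=np.array([-np.sin(yaw/2),np.cos(yaw/2),0,0])
W=lambda x,z: pin+x*e+(z-.140)*Z            # stand x, height above table
def tcp(t,s=.066,hw=.011):                  # tip on tube's robot-side face at tilt t
    a=np.array([np.sin(t),np.cos(t)]);b=np.array([np.cos(t),-np.sin(t)])
    x,z=s*a-(.028+hw*abs(np.cos(t)))*b
    return W(x,z+.140)
E
python3 - <<'E'
from h import *
for t in np.arange(0,2.41,.4): print(t,tcp(t).round(3),ctrl.solve_ik(tcp(t),Q) is not None)
ctrl.command_gripper(0)
p=ctrl.read_tool_pos(); ctrl.line_to([p[0],p[1],.36],vel=.25)
ctrl.movep(W(-.085,.36),Q)
ctrl.line_to(W(-.085,.206),vel=.2)
ctrl.dwell(.2);f0=ctrl.read_force()
print(ctrl.line_to(W(-.02,.206),vel=.04,until_force=2))
q=ctrl.read_tool_pos();print('contact stand-x',(q-pin)@e,'lat',(q-pin)@np.cross(Z,e),q,f0,ctrl.read_force(),ctrl.read_time_s())
p,d=ctrl.camera('side');cv2.imwrite('pics/side1.png',p[:,:,::-1])
E
```

```text
0.0 [0.497 0.177 0.206] True
0.4 [0.525 0.187 0.216] True
0.8 [0.555 0.197 0.212] True
1.2000000000000002 [0.581 0.207 0.194] True
1.6 [0.597 0.212 0.166] True
2.0 [0.603 0.214 0.142] True
2.4000000000000004 [0.601 0.214 0.116] True
True
contact stand-x -0.03677988687521513 lat 1.4688398198502003e-05 [0.49878225 0.17785758 0.20502276] [ 0.13507399 -0.90785496  0.98828843] [-0.76890771 -0.16590161  0.33058464] 6.4
```

View pics/side1.png

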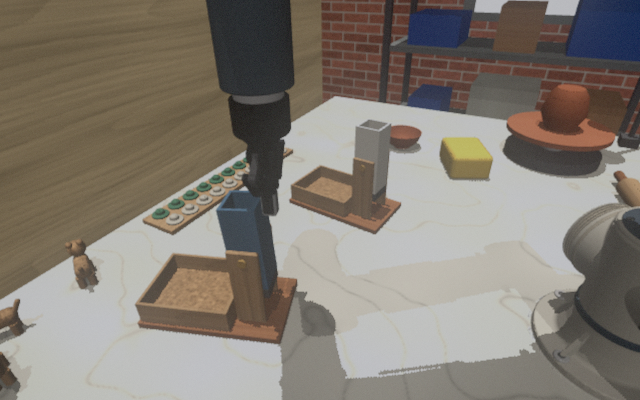

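The finger is touching the blue tube's robot-side face at about (270,205), within 2 mm of the prediction. Now I'll tip it.

```bash
python3 - <<'E'
from h import *
for t in np.append(np.arange(.2,2.3,.2),2.33):
    ctrl.line_to(tcp(t),vel=.1)
    if t>1.3: print(round(t,2),ctrl.read_force().round(1),ctrl.read_time_s())
ctrl.dwell(1.2)
print((ctrl.read_tool_pos()-tcp(2.33)).round(4),ctrl.read_force().round(1),ctrl.read_time_s())
for n in('side','top'):
    p,d=ctrl.camera(n);cv2.imwrite(f'pics/{n}2.png',p[:,:,::-1])
E
python3 -c "
import cv2,numpy as np
a=cv2.imread('pics/side2.png')[120:400,80:400];b=cv2.imread('pics/top2.png')[50:330,60:380]
cv2.imwrite('pics/c2.png',np.hstack([a,b]))"
```

```text
1.4 [-1.2 -0.3  5.8] 8.625
1.6 [-0.2  0.1  7.4] 8.9333
1.8 [0.7 0.3 8.1] 9.2083
2.0 [3.4 0.6 6.1] 9.4833
2.2 [3.4 0.9 5.1] 9.7667
2.33 [3.7 1.6 3.2] 10.0167
[0.0003 0.0002 0.0002] [5.  1.2 2.5] 11.2167
```

View pics/c2.png

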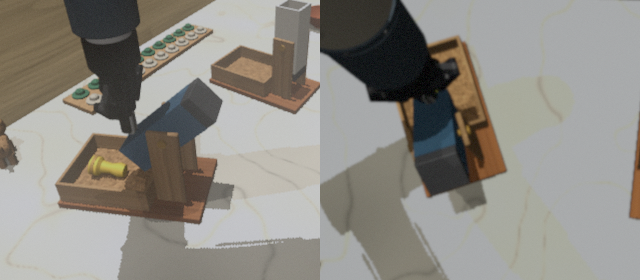

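The stamp is lying in the tray, crop position (110,168), clear of the tube's mouth. I'll let the tube back along the same path in a controlled way.

```bash
python3 - <<'E'
from h import *
for t in np.arange(2.2,-.01,-.2):
    ctrl.line_to(tcp(t),vel=.1)
ctrl.line_to(W(-.05,.206),vel=.05)
ctrl.line_to(W(-.10,.206),vel=.15); ctrl.line_to(W(-.10,.36),vel=.2)
ctrl.movep([.3,.0,.40],Q)
ctrl.dwell(.5);print(ctrl.read_force().round(1),ctrl.read_time_s())
for n in('side','top'):
    p,d=ctrl.camera(n);cv2.imwrite(f'pics/{n}3.png',p[:,:,::-1]); np.savez(f'pics/{n}3.npz',p=p,d=d)
X=cloud('top',d);hsv=cv2.cvtColor(p,cv2.COLOR_RGB2HSV)
reg=np.zeros((400,640),bool);reg[80:250,110:260]=1
blue=reg&(hsv[...,0]>95)&(hsv[...,0]<118)&(hsv[...,1]>110)
m=blue&(X[...,2]>.213)&(X[...,2]<.235);print(m.sum(),cv2.minAreaRect(X[m][:,:2].astype(np.float32)*1000))
w=np.zeros_like(reg);w[190:270,400:480]=1
m=w&(X[...,2]>.213)&(X[...,2]<.235);print(m.sum(),cv2.minAreaRect(X[m][:,:2].astype(np.float32)*1000))
y=reg&(hsv[...,0]>22)&(hsv[...,0]<34)&(hsv[...,1]>150)&(hsv[...,2]>90)
P=np.median(X[y],0);print('yellow',y.sum(),P,'stand',(P-pin)@e,(P-pin)@np.cross(Z,e))
E
python3 -c "
import cv2,numpy as np
a=cv2.imread('pics/side3.png')[120:400,80:400];b=cv2.imread('pics/top3.png')[50:330,100:500]
cv2.imwrite('pics/c3.png',np.hstack([a,b]))"
```

```text
[0.5 0.5 0. ] 18.025
738 ((533.7767944335938, 189.88427734375), (54.14490509033203, 54.222747802734375), 19.731063842773438)
909 ((477.0897216796875, -176.6538848876953), (57.17597961425781, 56.40055847167969), 83.89788055419922)
yellow 471 [0.65248748 0.23456517 0.04477885] stand 0.12702992568675264 0.0027335712358157443
```

View pics/c3.png

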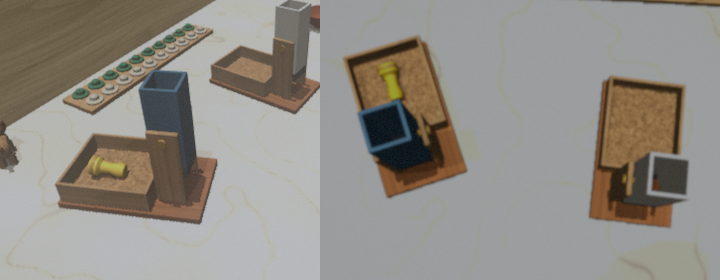

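The blue tube is upright and empty, and the stamp lies in the tray at crop position (390,78). The white tube still stands with its dark stamp inside.

```bash
python3 -c "
from rig import ctrl
ctrl.close_job();print(ctrl.read_time_s())"
```

```text
the job is handed in; nothing more can be done
the job is handed in; nothing more can be done
```

The job is done and handed in. The yellow stamp is in the blue stand's tray, the blue tube is upright and empty, and the white tube was left standing.

- **What I did:** I pushed the blue tube over with the shut fingers to a commanded tilt of about 2.33 rad and held it for 1.2 s. The stamp slid out. I then let the tube back along the same path and moved the arm away.
- **Blue tube:** its rim is back within 0.3 mm of where it started, at its full height.
- **Stamp:** it lies at 127 mm along the stand's x and 3 mm off its centre line. That is well inside the tray.
- **White tube:** its rim is unchanged to within 0.2 mm, and its dark stamp is still inside.
- **Limits:** the largest force I read while pushing was about 8 N. I finished at about 18 s on the robot's clock, against the 48 s allowed.

No checks failed. The only disagreement was that the finger touched the tube about 2 mm from where I had predicted, which is within the calibration.

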